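Make up two control-station kits at the switchgear bench

ROBOT

A 6-joint arm with a two-finger parallel gripper is mounted at the origin on the work surface. World frame = base frame: x ahead of the robot, y to its left, z up, the work surface at z = 0. Lengths are in m, angles in degrees, forces in N, time in s.
With the tool pointing down it reaches from about 0.25 to 0.725 m from the base axis. Payload 9.7 kg.
Tool frame: the origin (TCP) lies midway between the tips of the shut fingers; the grasp point (between the pads) lies 19 mm behind it; z points along the fingers, y is the line along which they close (so a half turn about z gives the same grasp; the last joint's range is limited). The gripper opens to 85 mm and grips with 20 to 120 N. Pads are 22 mm wide; open, the fingers measure 114 mm over their backs; the gripper's body (76 mm by 85 mm) begins 54 mm behind the grasp point. The pads swing forward as they close: fully open they stand 13 mm farther back than shut.
Start: joints at [71.505, 4.979, 10.078, 95.1, 0, 90], TCP at [0.174, 0.522, 0.231] pointing down, gripper open.
Joint ranges: [-179.16, 179.16], [-48.56, 103.87], [-65.8, 70.77], [-126.05, 130.52], [-82.76, 87.17], [-180, 180]. Speed limits (degrees/s): [127.2, 127.2, 147.25, 180, 180, 180].

INTERFACE

Orientations are given as [roll, pitch, yaw] about the fixed x, y, z axes, in that order (R = Rz(yaw) Ry(pitch) Rx(roll)).
In Python, from workcell import * gives the robot as it stands.
- The arm moves only by the tool servo_tool, never from a script. Its argument "moves" is a list of rows, each a list of 4 numbers: the shift along the world's x, y, z in parts of the range, where 1.0 means 750 mm, then the turn about the world's z in normalised numbers (1 is 4 rad). A call has 1 to 20 rows; each row is the pose to reach, as a shift and turn from the pose commanded when the call began; what a row does not reach only later rows make up. A row lasts 1/12 s, in which the tool goes at most 41.7 mm and 7.16 degrees, less where a joint would pass 70% of its speed; a pose out of reach is approached as far as the arm can. No shift or turn number may pass 1 either way. A call with a gripper value outside its range is refused whole. "claw" is the closure, from 0 (fully open) to 1 (shut), set as the call begins (left out, the last holds). The fingers move at their own pace and stop on an object; "force" is the grip in N (left out, the last holds). Time passes only in rows, so rows that repeat a pose let the fingers close. It gives the time, the measured TCP pose, the force, the opening and the grip force at its end, in the units of the state.
- get_obs(): the state, without advancing time (a new reading comes with each control period).
- camera(name): name is "side" or "top" or "wrist"; returns the picture (384x512x3 uint8, red, green, blue); there is no depth.
- get_calibration(name): a dict with "fx", "fy", "cx", "cy" (pixels), "rvec" (rotation vector, rad) and "tvec" (3), from world to camera coordinates, as OpenCV has them; the wrist camera has in their place "tool_from_camera" (4x4, takes a point from camera to tool coordinates, whose origin is the TCP and whose axes are the flange's). Camera axes: x right, y down, z forward; pixel columns grow to the right and rows downward; lengths in m; the calibration is good to about 2 mm. A picture is of the moment at which its call begins: read the wrist's pose just before it. get_calibration takes no time and is no camera call.
- job_done(): hands the job in; it is judged then, once.
The state is a dict: "time": time; "q": joint angles; "qd": joint speeds; "joint_efforts": joint torques, N m; "ee_pos": TCP position; "tcp_rot": TCP orientation; "wrist_force": force on the tool from outside, world axes, zero at the start; "torque": the same for the moment, N m; "opening": finger opening in m; "grasp_force": force on a finger pad.
Only numpy, scipy, OpenCV 4.12 (cv2) and the standard library are available. Lean on these libraries where they do the work, as an engineer would, in place of code of your own. Each camera call takes 0.05 s, during which the arm holds its last target. There are 200 camera calls.

TASK

Make up two kits from the loose stock: the blue tray gets the red mushroom button and the red-topped contact block, the yellow tray gets the green push button, the green-topped contact block and the amber lamp; round parts go in the round wells and blocks in the rectangular ones, each in the well marked with its own colour, upright and fully down. Complete the blue kit, which is wanted first, before you move any part for the yellow one. Set the parts down rather than dropping them, and leave the blue button and the black selector switch standing where they are.

Things in the scene. Friction and masses are not known exactly. Their poses are not given: they have to be found in the camera images.
- blue_tray: Blue kit tray, fixed, 180 (x) x 100 (y) mm, 16 mm high; two wells 10 mm deep (floors 6 mm above its underside) at y = 0. At x = -45 mm: round, 52 mm across, red floor, for the red mushroom. At x = +45 mm: rectangular, 64 (x) x 44 (y) mm, red floor, for the red-topped block. Origin: centre of underside. Left or right of the stock, yaw within 0.5 rad.
- yellow_tray: Yellow kit tray, fixed, 240 (x) x 100 (y) x 16 mm; wells 10 mm deep (floors 6 mm above its underside) at y = 0. x = -75 mm: round, 52 mm, green floor, for the green button. x = 0: rectangular, 64 (x) x 44 (y) mm, green floor, for the green-topped block. x = +75 mm: round, 52 mm, amber floor, for the lamp. Origin: centre of underside. On the other side from the blue tray, yaw within 0.5 rad.
- red_mushroom: Emergency-stop button with a red mushroom head: head 40 mm across from 36 to 46 mm above the underside (grip it there), 54 mm high in all. It stands on a black mounting collar 34 mm across and 20 mm high, above it a 22 mm aluminium barrel. Origin: centre of the underside, z up; loose, 0.05 to 0.11 kg.
- red_block: Contact block: grey box 48 mm long (own x), 28 mm wide (own y, grip it across this) and 40 mm high, its uppermost 6 mm all red, with two brass screws and a white plunger mark on top. Origin: centre of the underside, z up; loose, 0.06 to 0.13 kg. At the start it stands upright, its long side may point any way.
- green_button: Push button, 50 mm high in all: aluminium bezel 35 mm across from 30 to 44 mm above the underside (grip it there), with a flat green cap 27 mm across. It stands on a black mounting collar 34 mm across and 20 mm high, above it a 22 mm aluminium barrel. Origin: centre of the underside, z up; loose, 0.05 to 0.11 kg.
- green_block: Contact block: grey box 48 mm long (own x), 28 mm wide (own y, grip it across this) and 40 mm high, its uppermost 6 mm all green, with two brass screws and a white plunger mark on top. Origin: centre of the underside, z up; loose, 0.06 to 0.13 kg. At the start it stands upright, its long side may point any way.
- amber_lamp: Pilot lamp, 56 mm high in all: aluminium bezel 35 mm across from 30 to 44 mm above the underside (grip it there), with a domed amber lens 30 mm across. It stands on a black mounting collar 34 mm across and 20 mm high, above it a 22 mm aluminium barrel. Origin: centre of the underside, z up; loose, 0.05 to 0.11 kg.
- blue_button: Push button like the green one, but with a blue cap; not wanted, stays where it stands. It stands on a black mounting collar 34 mm across and 20 mm high, above it a 22 mm aluminium barrel. Origin: centre of the underside, z up; loose, 0.05 to 0.11 kg.
- black_selector: Selector switch, 56 mm high in all: aluminium bezel 35 mm across from 30 to 44 mm above the underside (grip it there), with a black bar-shaped handle with a white mark; not wanted, stays. It stands on a black mounting collar 34 mm across and 20 mm high, above it a 22 mm aluminium barrel. Origin: centre of the underside, z up; loose, 0.05 to 0.11 kg.
Not all that is in view belongs to the job. What is shaped like the red_block but turquoise is not meant.

How it is judged (in metres and radians):
On the way:
1. The blue kit is complete and released while the three parts for the yellow kit are still within 30 mm of where they started (x of red_mushroom in the frame of blue_tray between -0.057 and -0.033 m and y of red_mushroom in the frame of blue_tray between -0.012 and 0.012 m and z of each of red_mushroom, red_block in the frame of blue_tray below 0.01 m and angle between each of red_mushroom, red_block's own z axis and vertical below 0.15 rad and linear speed of each of red_mushroom, red_block below 0.03 m/s and contact force between each of red_mushroom, red_block and the fingers below 0.1 N and x of red_block in the frame of blue_tray between 0.033 and 0.057 m and y of red_block in the frame of blue_tray between -0.012 and 0.012 m and angle between the x axis of red_block and the x axis of blue_tray, either way round below 0.45 rad and distance of each of green_button, green_block, amber_lamp from where it was at the start of the episode below 0.03 m), for 0.2 s.
At the end, for the whole second after the job is handed in: All five parts released, at rest, upright (0.15 rad) on their own wells' floors (underside under 10 mm above the tray's), within 12 mm of the well centre along each tray axis, blocks within 0.45 rad of the tray's long side; blue button and selector upright within 20 mm of their start (x of red_mushroom in the frame of blue_tray between -0.057 and -0.033 m and y of red_mushroom in the frame of blue_tray between -0.012 and 0.012 m and z of each of red_mushroom, red_block in the frame of blue_tray below 0.01 m and angle between each of red_mushroom, red_block, green_button, green_block, amber_lamp, blue_button, black_selector's own z axis and vertical below 0.15 rad and linear speed of each of red_mushroom, red_block, green_button, green_block, amber_lamp below 0.03 m/s and contact force between each of red_mushroom, red_block, green_button, green_block, amber_lamp and the fingers below 0.1 N and x of red_block in the frame of blue_tray between 0.033 and 0.057 m and y of red_block in the frame of blue_tray between -0.012 and 0.012 m and angle between the x axis of red_block and the x axis of blue_tray, either way round below 0.45 rad and x of green_button in the frame of yellow_tray between -0.087 and -0.063 m and y of green_button in the frame of yellow_tray between -0.012 and 0.012 m and z of each of green_button, green_block, amber_lamp in the frame of yellow_tray below 0.01 m and x of green_block in the frame of yellow_tray between -0.012 and 0.012 m and y of green_block in the frame of yellow_tray between -0.012 and 0.012 m and angle between the x axis of green_block and the x axis of yellow_tray, either way round below 0.45 rad and x of amber_lamp in the frame of yellow_tray between 0.063 and 0.087 m and y of amber_lamp in the frame of yellow_tray between -0.012 and 0.012 m and distance of each of blue_button, black_selector from where it was at the start of the episode below 0.02 m); the robot touches nothing.
It fails at once if a kit part is dropped (faster than 0.7 m/s while the fingers do not touch it) ((linear speed of red_mushroom above 0.7 m/s and contact force between red_mushroom and the fingers below 0.05 N) or (linear speed of red_block above 0.7 m/s and contact force between red_block and the fingers below 0.05 N) or (linear speed of green_button above 0.7 m/s and contact force between green_button and the fingers below 0.05 N) or (linear speed of green_block above 0.7 m/s and contact force between green_block and the fingers below 0.05 N) or (linear speed of amber_lamp above 0.7 m/s and contact force between amber_lamp and the fingers below 0.05 N)).
It fails at once if the blue button or the black selector is knocked over or moved by more than 20 mm (distance of any of blue_button, black_selector from where it was at the start of the episode above 0.02 m or angle between any of blue_button, black_selector's own z axis and vertical above 0.5 rad).
It also fails if it takes over 112 s, if anything falls off the work surface, if the arm or the gripper's body presses on something with over 40 N, if the wrist force passes 120 N, or if a joint passes its speed limit or range.

## Working session

There is one attempt and no reset: what is moved stays moved. The work goes in short steps, Python scripts to look and compute and a tool call to move; the robot and the scene stay as the last step left them, time stands still between calls to the robot, and variables do not carry over. Pictures are saved under pics/ and viewed, at most 17 in all, crops included, and the job is handed in when it is done.

Besides the shell and the picture viewer there is one more tool, called after ">>>" as a command line: name --pt "numbers of a row" for each row, then --argument value for the rest. servo_tool: Moves the arm, as the interface text tells. Its arguments: {"type":"object","properties":{"moves":{"type":"array","items":{"type":"array","items":{"type":"number"}}},"claw":{"type":"number"},"force":{"type":"number"}},"required":["moves"]}

```bash
mkdir -p pics
python3 - <<'E'
from workcell import *
import cv2
for n in("top","side"):
    im=camera(n); cv2.imwrite(f"pics/{n}0.png",im[:,:,::-1]); print(get_calibration(n))
print(get_calibration("wrist")); print(get_obs())
E
```

```text
{'fx': 396.8538509139925, 'fy': 396.8538509139925, 'cx': 260.9327899037752, 'cy': 192.82237568532867, 'rvec': array([ 2.17303313, -2.18957333,  0.11054139]), 'tvec': array([-0.00240417,  0.47640971,  0.96835305])}
{'fx': 392.5900393919588, 'fy': 392.5900393919588, 'cx': 256.22078069555516, 'cy': 187.9094323636776, 'rvec': array([ 2.16537953, -0.89707619,  0.40611508]), 'tvec': array([-0.32098235,  0.24101217,  0.66054358])}
{'fx': 277.47954454361167, 'fy': 277.47954454361167, 'cx': 256.61970349501496, 'cy': 192.03900359652673, 'tool_from_camera': array([[ 7.45889635e-04, -9.63939194e-01, -2.66121540e-01,
         6.66312266e-02],
       [ 9.99999362e-01,  9.44720653e-04, -6.19131041e-04,
        -5.57363868e-04],
       [ 8.48215192e-04, -2.66120908e-01,  9.63939284e-01,
        -1.41967967e-01],
       [ 0.00000000e+00,  0.00000000e+00,  0.00000000e+00,
         1.00000000e+00]])}
{'time': 0.1, 'q': array([7.15046087e+01, 5.00883143e+00, 1.00354771e+01, 9.50993044e+01,
       1.94088336e-03, 8.99997880e+01]), 'qd': array([ 0.06382406, -0.08618568,  0.19546118,  0.0295505 , -0.04474288,
       -0.0894083 ]), 'joint_efforts': array([ 1.54617661e-03, -5.21560442e+01,  4.65652514e+01,  1.58829661e-02,
        9.58375949e-05,  6.41176499e-07]), 'ee_pos': array([0.17439536, 0.52138259, 0.230614  ]), 'tcp_rot': array([-1.79927341e+02, -1.94115067e-03,  1.61504818e+02]), 'wrist_force': array([0.41477843, 0.45016341, 0.31307457]), 'torque': array([ 0.0026153 ,  0.0637713 , -0.03670909]), 'grasp_force': 0.0, 'opening': 0.08514608286848782}
```

View pics/top0.png

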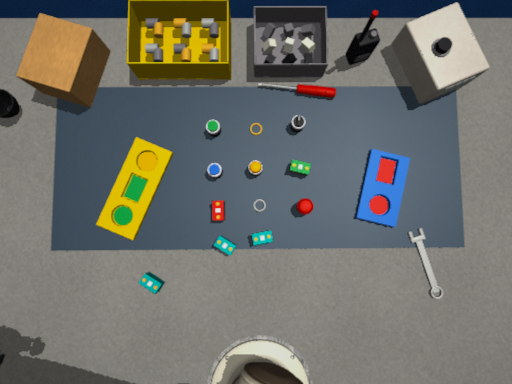

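View pics/side0.png

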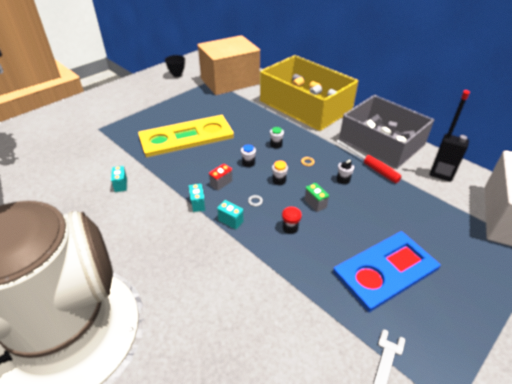

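The top view shows the mushroom (305,206), red block (218,211), green button (213,127), amber lamp (255,167), green block (300,167), blue button (214,170) and selector (298,122). The yellow tray is at (135,188) and the blue tray at (383,187). The side view agrees. There are turquoise decoys at (225,245), (262,238) and (151,283).

```bash
cat > h.py <<'E'
from workcell import *
import cv2, numpy as np
from scipy.spatial.transform import Rotation as Ro
def cam_pose(n,obs=None):
    c=get_calibration(n); K=np.array([[c["fx"],0,c["cx"]],[0,c["fy"],c["cy"]],[0,0,1]])
    if n=="wrist":
        T=np.eye(4); T[:3,:3]=Ro.from_euler("xyz",obs["tcp_rot"],degrees=True).as_matrix(); T[:3,3]=obs["ee_pos"]
        M=T@c["tool_from_camera"]; return K,M[:3,:3],M[:3,3]
    R=cv2.Rodrigues(c["rvec"])[0]; return K,R.T,-R.T@c["tvec"]
def ray(P,uv,z):
    K,R,o=P; uv=np.atleast_2d(np.asarray(uv,float))
    d=(R@np.linalg.inv(K)@np.c_[uv,np.ones(len(uv))].T).T
    return (o+d*((z-o[2])/d[:,2])[:,None])[:,:2]
HUE=dict(red=[(0,7),(173,179)],amber=[(12,23)],yellow=[(24,33)],green=[(45,75)],blue=[(100,120)])
def blobs(im,col,amin=15,s=120,v=60):
    h=cv2.cvtColor(im,cv2.COLOR_RGB2HSV); m=0
    for a,b in HUE[col]: m=m|cv2.inRange(h,(a,s,v),(b,255,255))
    cs,_=cv2.findContours(m,cv2.RETR_EXTERNAL,cv2.CHAIN_APPROX_NONE)
    return [c for c in sorted(cs,key=cv2.contourArea,reverse=True) if cv2.contourArea(c)>amin]
def rect(P,c,z):
    p=ray(P,c.reshape(-1,2),z).astype(np.float32); (x,y),(w,h),a=cv2.minAreaRect(p*1000)
    if w<h: w,h,a=h,w,a+90
    return np.round([x,y,w,h,(a+90)%180-90],1)
E
python3 - <<'E'
from h import *
im=camera("top"); P=cam_pose("top")
for col,zs in dict(red=(.006,.04,.046),amber=(.006,.05),yellow=(.016,),green=(.006,.04,.05),blue=(.016,.05)).items():
    for c in blobs(im,col):
        m=c.reshape(-1,2).mean(0); print(col,m.round(),cv2.contourArea(c),[(z,rect(P,c,z).tolist()) for z in zs])
E
```

```text
red [316.  90.] 336.0 [(0.006, [744.1, -150.5, 101.8, 27.2, 83.3]), (0.04, [732.0, -145.2, 98.3, 26.2, 83.3]), (0.046, [729.8, -144.3, 97.7, 26.1, 83.3])]
red [386. 171.] 308.5 [(0.006, [532.9, -326.1, 59.3, 39.0, -14.4]), (0.04, [528.0, -314.8, 57.2, 37.6, -14.4]), (0.046, [527.1, -312.8, 56.9, 37.4, -14.4])]
red [378. 205.] 235.5 [(0.006, [446.0, -304.0, 43.6, 43.2, 89.6]), (0.04, [444.0, -293.5, 42.1, 41.7, 89.6]), (0.046, [443.7, -291.6, 41.8, 41.4, 89.6])]
red [218. 210.] 220.5 [(0.006, [435.1, 102.3, 50.6, 30.2, 0.2]), (0.04, [433.5, 99.1, 48.8, 29.1, 0.2]), (0.046, [433.2, 98.5, 48.5, 29.0, 0.2])]
red [305. 206.] 189.0 [(0.006, [443.6, -116.1, 40.6, 38.0, -0.9]), (0.04, [441.7, -112.0, 39.2, 36.7, -0.9]), (0.046, [441.4, -111.2, 39.0, 36.5, -0.9])]
red [375.  12.] 22.5 [(0.006, [955.3, -311.0, 14.2, 13.3, -1.9]), (0.04, [936.0, -300.2, 13.7, 12.8, -1.9]), (0.046, [932.6, -298.3, 13.6, 12.8, -1.9])]
amber [63. 64.] 5211.5 [(0.006, [830.2, 501.5, 210.0, 201.2, 72.8]), (0.05, [810.7, 479.7, 200.8, 192.4, 72.8])]
amber [158.  30.] 121.0 [(0.006, [909.5, 260.3, 41.0, 26.1, -0.1]), 
[... 1474 characters left out ...]
 [640.6, 111.9, 22.6, 22.1, 0.1])]
blue [383. 188.] 2867.0 [(0.016, [488.4, -312.8, 183.2, 105.4, -13.8]), (0.05, [484.9, -301.8, 177.0, 101.8, -13.8])]
blue [335.   6.] 2339.0 [(0.016, [960.8, -208.3, 563.5, 46.7, 89.9]), (0.05, [941.1, -200.9, 544.2, 45.1, 89.9])]
blue [78.  8.] 977.5 [(0.016, [961.7, 455.5, 228.9, 46.4, 89.9]), (0.05, [942.0, 440.1, 221.1, 44.8, 89.9])]
blue [472.   5.] 150.0 [(0.016, [967.1, -565.6, 71.5, 33.1, 89.9]), (0.05, [947.3, -546.0, 69.1, 32.0, 89.9])]
blue [214. 169.] 68.5 [(0.016, [537.1, 111.8, 23.9, 23.6, 26.6]), (0.05, [532.0, 108.2, 23.1, 22.8, 26.6])]
blue [39.  9.] 17.0 [(0.016, [962.1, 566.7, 30.0, 14.3, 68.7]), (0.05, [942.4, 547.4, 28.9, 13.9, 68.7])]
```

The manual's scale: shifts go in shares of 750 mm and turns go in shares of 4 rad. Converting my numbers, -63.3 cm is -0.844, 26.7 cm is 0.356, 0.08 rad is 0.02.

>>> servo_tool --pt "0.356 -0.844 -0.08 0.02" --pt "0.356 -0.844 -0.08 0.02" --pt "0.356 -0.844 -0.08 0.02" --pt "0.356 -0.844 -0.08 0.02" --pt "0.356 -0.844 -0.08 0.02" --pt "0.356 -0.844 -0.08 0.02" --pt "0.356 -0.844 -0.08 0.02" --pt "0.356 -0.844 -0.08 0.02" --pt "0.356 -0.844 -0.08 0.02" --pt "0.356 -0.844 -0.08 0.02" --pt "0.356 -0.844 -0.08 0.02" --pt "0.356 -0.844 -0.08 0.02" --pt "0.356 -0.844 -0.08 0.02" --pt "0.356 -0.844 -0.08 0.02" --pt "0.356 -0.844 -0.08 0.02" --pt "0.356 -0.844 -0.08 0.02" --pt "0.356 -0.844 -0.08 0.02" --pt "0.356 -0.844 -0.08 0.02" --pt "0.356 -0.844 -0.08 0.02" --pt "0.356 -0.844 -0.08 0.02"

```text
time: 1.82
ee_pos: [0.4411, -0.1111, 0.1711]
tcp_rot: [180.0, -0.0, 166.1]
wrist_force: [-0.4, -0.7, -0.0]
opening: 0.0853
grasp_force: 0.0
```

```bash
cat > w.py <<'E'
from h import *
import sys
o=get_obs(); im=camera("wrist"); cv2.imwrite(f"pics/{sys.argv[1]}.png",im[:,:,::-1]); P=cam_pose("wrist",o)
print(o["time"],o["ee_pos"].round(4),o["tcp_rot"].round(2),o["q"].round(1),o["opening"],o["wrist_force"].round(1))
for a in sys.argv[2:]:
    col,z=a.split(":")
    for c in blobs(im,col,150): print(col,z,c.reshape(-1,2).mean(0).round(),rect(P,c,float(z)).tolist())
E
python3 w.py w1 red:.046 red:.006 red:.04 green:.04
```

```text
1.8167 [ 0.4411 -0.1111  0.1711] [ 1.7999e+02 -4.0000e-02  1.6607e+02] [-14.1  -8.8 -10.   88.8   0.   -0.2] 0.0852654245905739 [-0.4 -0.7 -0. ]
red .046 [466. 127.] [434.2, 92.3, 47.6, 29.5, 1.8]
red .046 [256. 188.] [443.4, -113.1, 40.0, 37.9, -13.9]
red .046 [ 99. 222.] [439.9, -279.2, 39.8, 37.3, 19.1]
red .006 [466. 127.] [442.8, 120.4, 54.7, 33.9, 1.8]
red .006 [256. 188.] [453.4, -115.7, 46.0, 43.6, -13.9]
red .006 [ 99. 222.] [449.4, -306.7, 45.8, 42.9, 19.1]
red .04 [466. 127.] [435.5, 96.5, 48.6, 30.2, 1.8]
red .04 [256. 188.] [444.9, -113.4, 40.9, 38.8, -13.9]
red .04 [ 99. 222.] [441.3, -283.3, 40.7, 38.1, 19.1]
green .04 [285. 267.] [540.9, -103.8, 47.3, 28.5, 76.1]
```

View pics/w1.png

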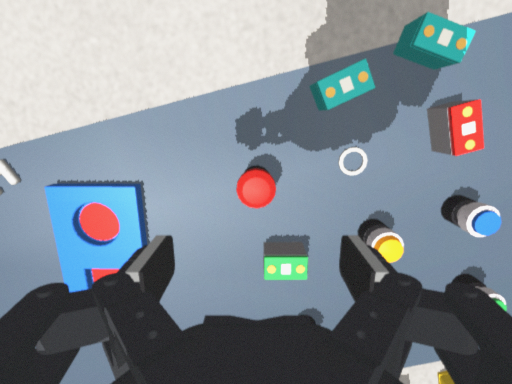

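The mushroom is at (256,188), midway between the fingers. The green block is at (285,267) and the blue tray's round well at (99,222).

Scaled: -15.3 cm is -0.204, -14 cm is -0.1867.

>>> servo_tool --pt "0.002 -0.0013 -0.04 0" --pt "0.002 -0.0013 -0.08 0" --pt "0.002 -0.0013 -0.12 0" --pt "0.002 -0.0013 -0.16 0" --pt "0.002 -0.0013 -0.1867 0" --pt "0.002 -0.0013 -0.204 0" --pt "0.002 -0.0013 -0.204 0" --pt "0.002 -0.0013 -0.204 0"

```text
time: 2.53
ee_pos: [0.4426, -0.1114, 0.0185]
tcp_rot: [180.0, -0.0, 166.2]
wrist_force: [0.2, -0.1, 0.6]
opening: 0.0851
grasp_force: 0.0
```

>>> servo_tool --pt "0 0 0 0" --pt "0 0 0 0" --pt "0 0 0 0" --pt "0 0 0 0" --pt "0 0 0 0" --pt "0 0 0 0" --pt "0 0 0 0" --pt "0 0 0 0" --pt "0 0 0 0" --pt "0 0 0 0" --claw 1 --force 30

```text
time: 3.37
ee_pos: [0.4435, -0.1126, 0.0194]
tcp_rot: [180.0, 0.1, 166.1]
wrist_force: [-1.3, -0.3, 6.7]
opening: 0.0383
grasp_force: 29.7
```

Scaled: -19 cm is -0.2533, -18 cm is -0.24.

>>> servo_tool --pt "0 0 0.0133 0" --pt "0 0 0.0467 0" --pt "0 -0.0133 0.08 0" --pt "0.0013 -0.0533 0.08 0" --pt "0.0013 -0.0933 0.08 0" --pt "0.0013 -0.1333 0.08 0" --pt "0.0027 -0.1733 0.08 0" --pt "0.0027 -0.2133 0.08 0" --pt "0.0027 -0.24 0.08 0" --pt "0.0027 -0.2533 0.08 0" --pt "0.0027 -0.2533 0.08 0" --pt "0.0027 -0.2533 0.0533 0" --pt "0.0027 -0.2533 0.0333 0" --pt "0.0027 -0.2533 0.02 0" --pt "0.0027 -0.2533 0.0133 0" --pt "0.0027 -0.2533 0.0107 0" --pt "0.0027 -0.2533 0.0087 0" --pt "0.0027 -0.2533 0.008 0" --pt "0.0027 -0.2533 0.008 0"

```text
time: 4.95
ee_pos: [0.4455, -0.3023, 0.0255]
tcp_rot: [-180.0, 0.1, 166.1]
wrist_force: [0.8, -0.2, -0.2]
opening: 0.0386
grasp_force: 30.4
```

```bash
python3 w.py w2 red:.04 blue:.016; python3 -c "
from h import *
cv2.imwrite('pics/s2.png',cv2.resize(camera('side')[200:340,270:460],None,fx=3,fy=3)[:,:,::-1])"
```

```text
4.95 [ 0.4455 -0.3023  0.0255] [-1.7999e+02  8.0000e-02  1.6611e+02] [-34.2   4.5 -13.3  72.1   0.  -20.3] 0.03864999631740073 [ 0.8 -0.2 -0.2]
red .04 [256. 249.] [445.0, -302.9, 58.5, 42.9, -13.8]
blue .016 [243. 197.] [433.0, -300.8, 100.0, 62.3, 76.2]
blue .016 [257. 304.] [489.8, -314.0, 61.9, 28.0, 76.2]
```

View pics/s2.png

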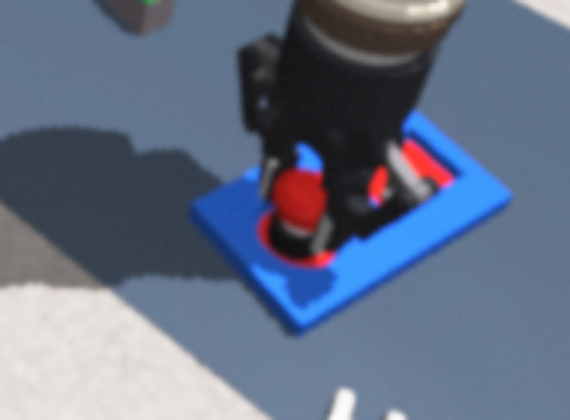

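The side crop shows the mushroom standing upright in the middle of the round red well, at about (300,200) in the crop. I'll lower it slightly and release.

Scaled: -0.1 cm is -0.0013, -0.05 cm is -0.0007.

>>> servo_tool --pt "0 0 -0.0007 0" --pt "0 0 -0.0013 0" --pt "0 0 -0.0013 0"

```text
time: 5.3
ee_pos: [0.4458, -0.3025, 0.0254]
tcp_rot: [-180.0, 0.1, 166.1]
wrist_force: [-3.3, 5.8, 13.3]
opening: 0.0387
grasp_force: 31.3
```

Scaled: 12 cm is 0.16, 8 cm is 0.1067.

>>> servo_tool --pt "0 0 0 0" --pt "0 0 0 0" --pt "0 0 0 0" --pt "0 0 0 0" --pt "0 0 0 0" --pt "0 0 0 0" --pt "0 0 0.0267 0" --pt "0 0 0.0667 0" --pt "0 0 0.1067 0" --pt "0 0 0.16 0" --pt "0 0 0.16 0" --claw 0

```text
time: 6.22
ee_pos: [0.447, -0.3038, 0.1509]
tcp_rot: [-179.8, 0.5, 166.1]
wrist_force: [0.8, -0.4, 1.0]
opening: 0.0854
grasp_force: 0.0
```

```bash
python3 w.py w3 red:.052 blue:.016
```

```text
6.2167 [ 0.447  -0.3038  0.1509] [-179.81    0.51  166.09] [-34.2   2.2  -1.7  85.5  -0.  -20.3] 0.08540431697993014 [ 0.8 -0.4  1. ]
red .052 [258. 185.] [441.8, -302.9, 46.3, 38.5, -12.6]
red .052 [257. 257.] [511.3, -320.6, 47.4, 32.9, -13.8]
red .052 [425. 374.] [691.9, -171.9, 61.9, 32.3, 76.4]
blue .016 [259. 218.] [491.7, -315.5, 180.9, 100.6, -14.0]
```

View pics/w3.png

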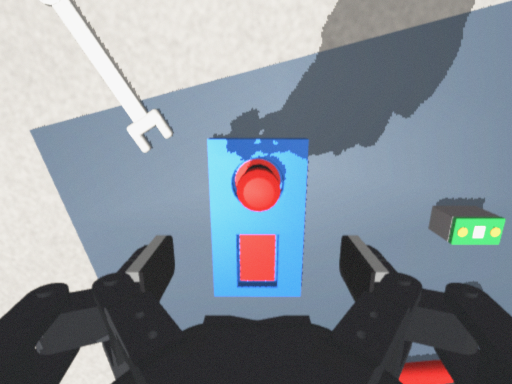

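The mushroom stands upright in its well at (258,185). The empty rectangular well is at (257,257) and the green block at (477,230). Next is the red block.

Scaled: 40.1 cm is 0.5347, -1.2 cm is -0.016, 0.24 rad is 0.06.

>>> servo_tool --pt "-0.016 0.5347 0 0.06" --pt "-0.016 0.5347 0 0.06" --pt "-0.016 0.5347 0 0.06" --pt "-0.016 0.5347 0 0.06" --pt "-0.016 0.5347 0 0.06" --pt "-0.016 0.5347 0 0.06" --pt "-0.016 0.5347 0 0.06" --pt "-0.016 0.5347 0 0.06" --pt "-0.016 0.5347 0 0.06" --pt "-0.016 0.5347 0 0.06" --pt "-0.016 0.5347 0 0.06" --pt "-0.016 0.5347 0 0.06" --pt "-0.016 0.5347 0 0.06" --pt "-0.016 0.5347 0 0.06"

```text
time: 7.43
ee_pos: [0.4329, 0.0976, 0.1429]
tcp_rot: [-180.0, -0.0, 179.8]
wrist_force: [-0.1, -0.7, -0.6]
opening: 0.0855
grasp_force: 0.0
```

```bash
python3 w.py w4 red:.04 blue:.05 amber:.05
```

```text
7.4333 [0.4329 0.0976 0.1429] [-1.7998e+02 -3.0000e-02  1.7977e+02] [ 12.7 -10.4 -14.5  85.9  -0.   12.9] 0.08549389305128569 [-0.1 -0.7 -0.6]
red .04 [259. 193.] [435.6, 98.8, 48.4, 27.8, 1.3]
blue .05 [268. 294.] [534.3, 107.0, 27.0, 24.5, -0.1]
amber .05 [170. 299.] [540.3, 11.0, 30.6, 19.9, -32.5]
```

Scaled: -13.1 cm is -0.1747, -11.5 cm is -0.1533.

>>> servo_tool --pt "0.0027 0.0013 -0.04 0" --pt "0.0027 0.0013 -0.08 0" --pt "0.0027 0.0013 -0.12 0" --pt "0.0027 0.0013 -0.1533 0" --pt "0.0027 0.0013 -0.1747 0" --pt "0.0027 0.0013 -0.1747 0" --pt "0.0027 0.0013 -0.1747 0"

```text
time: 8.07
ee_pos: [0.4346, 0.0986, 0.0121]
tcp_rot: [-180.0, -0.1, 179.7]
wrist_force: [0.1, 0.2, -0.1]
opening: 0.0854
grasp_force: 0.0
```

>>> servo_tool --pt "0 0 0 0" --pt "0 0 0 0" --pt "0 0 0 0" --pt "0 0 0 0" --pt "0 0 0 0" --pt "0 0 0 0" --pt "0 0 0 0" --pt "0 0 0 0" --pt "0 0 0 0" --pt "0 0 0 0" --pt "0 0 0 0" --claw 1

```text
time: 8.98
ee_pos: [0.4355, 0.0997, 0.0131]
tcp_rot: [180.0, 0.1, 179.8]
wrist_force: [-1.4, 0.1, 5.8]
opening: 0.0276
grasp_force: 29.5
```

Scaled: -42.3 cm is -0.564, 9.8 cm is 0.1307, -0.24 rad is -0.06.

>>> servo_tool --pt "0 0 0.0133 0" --pt "0 0 0.0533 0" --pt "0 0 0.0933 0" --pt "0.0067 -0.0267 0.1333 0" --pt "0.0173 -0.0733 0.1333 0" --pt "0.028 -0.12 0.1333 0" --pt "0.04 -0.1733 0.1333 -0.015" --pt "0.052 -0.2267 0.1333 -0.03" --pt "0.064 -0.28 0.1333 -0.045" --pt "0.0773 -0.3333 0.1333 -0.06" --pt "0.0893 -0.3867 0.1333 -0.06" --pt "0.1013 -0.44 0.1333 -0.06" --pt "0.1133 -0.4933 0.1333 -0.06" --pt "0.124 -0.54 0.1333 -0.06" --pt "0.1307 -0.564 0.1333 -0.06" --pt "0.1307 -0.564 0.1333 -0.06"

```text
time: 10.32
ee_pos: [0.533, -0.327, 0.1117]
tcp_rot: [-180.0, -0.0, 165.9]
wrist_force: [0.4, -0.3, -0.6]
opening: 0.0278
grasp_force: 29.5
```

Scaled: -9.4 cm is -0.1253, -9.35 cm is -0.1247.

>>> servo_tool --pt "0 0 -0.0333 0" --pt "0 0 -0.0667 0" --pt "0 0 -0.0933 0" --pt "0 0 -0.1093 0" --pt "0 0 -0.1187 0" --pt "0 0 -0.1227 0" --pt "0 0 -0.1247 0" --pt "0 0 -0.1253 0" --pt "0 0 -0.1253 0"

```text
time: 11.07
ee_pos: [0.5335, -0.3237, 0.0195]
tcp_rot: [-180.0, 0.1, 166.1]
wrist_force: [-0.1, 0.1, -0.6]
opening: 0.0275
grasp_force: 29.6
```

```bash
python3 w.py w5 red:.04 blue:.016;  python3 -c "
from h import *
cv2.imwrite('pics/s5.png',cv2.resize(camera('side')[200:340,270:460],None,fx=3,fy=3)[:,:,::-1])"
```

```text
11.0667 [ 0.5335 -0.3237  0.0195] [-1.7997e+02  9.0000e-02  1.6609e+02] [-31.2  16.   -0.7  73.2   0.  -17.3] 0.02746316122267461 [-0.1  0.1 -0.6]
red .04 [255.  56.] [449.0, -304.0, 44.6, 42.7, -13.9]
red .04 [256. 246.] [529.9, -324.1, 64.9, 31.0, -12.7]
blue .016 [270. 151.] [486.7, -314.1, 139.5, 99.4, -14.0]
```

View pics/s5.png

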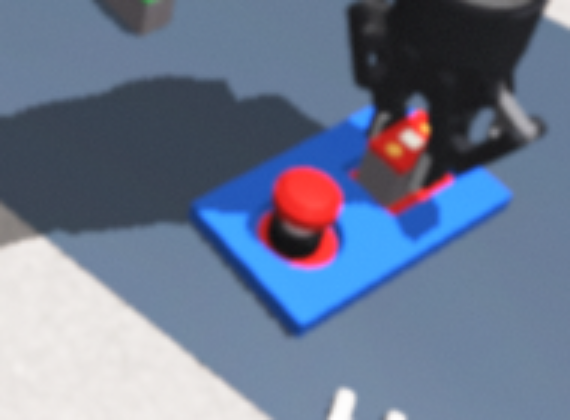

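View pics/w5.png

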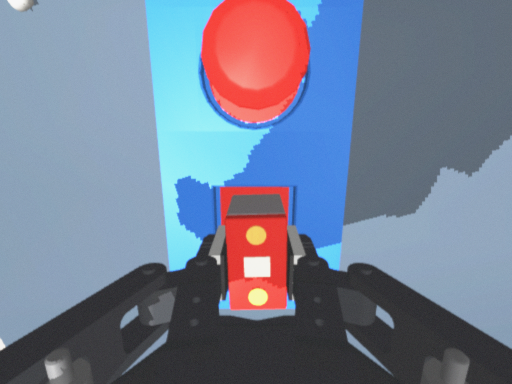

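The block sits inside the rectangular well at (257,250), with an even gap on both sides. The mushroom stands behind it at (255,56). I'll seat the block and release.

Scaled: -0.1 cm is -0.0013, -0.05 cm is -0.0007.

>>> servo_tool --pt "0 0 -0.0007 0" --pt "0 0 -0.0013 0" --pt "0 0 -0.0013 0"

```text
time: 11.42
ee_pos: [0.5334, -0.3237, 0.0192]
tcp_rot: [-180.0, 0.1, 166.1]
wrist_force: [-2.7, 1.8, 8.3]
opening: 0.0275
grasp_force: 30.6
```

Scaled: 12 cm is 0.16, 8 cm is 0.1067.

>>> servo_tool --pt "0 0 0 0" --pt "0 0 0 0" --pt "0 0 0 0" --pt "0 0 0 0" --pt "0 0 0 0" --pt "0 0 0 0" --pt "0 0 0.0267 0" --pt "0 0 0.0667 0" --pt "0 0 0.1067 0" --pt "0 0 0.16 0" --pt "0 0 0.16 0" --pt "0 0 0.16 0" --claw 0

```text
time: 12.42
ee_pos: [0.5342, -0.3241, 0.1402]
tcp_rot: [-179.9, 0.3, 166.1]
wrist_force: [-0.2, 0.9, -1.3]
opening: 0.0854
grasp_force: 0.0
```

```bash
python3 w.py w6 red:.04 blue:.016 green:.04; python3 -c "
from h import *
cv2.imwrite('pics/s6.png',cv2.resize(camera('side')[200:340,270:460],None,fx=3,fy=3)[:,:,::-1])"
```

```text
12.4167 [ 0.5342 -0.3241  0.1402] [-179.91    0.28  166.09] [-31.2  14.1  10.4  86.    0.  -17.3] 0.08539947389520587 [-0.2  0.9 -1.3]
red .04 [256.  87.] [448.7, -304.5, 45.6, 40.9, -15.3]
red .04 [256. 186.] [530.2, -325.0, 56.8, 34.3, -13.9]
blue .016 [256. 131.] [492.3, -315.4, 179.8, 100.3, -13.9]
green .04 [494. 141.] [539.2, -114.9, 33.0, 28.0, 76.2]
```

View pics/s6.png

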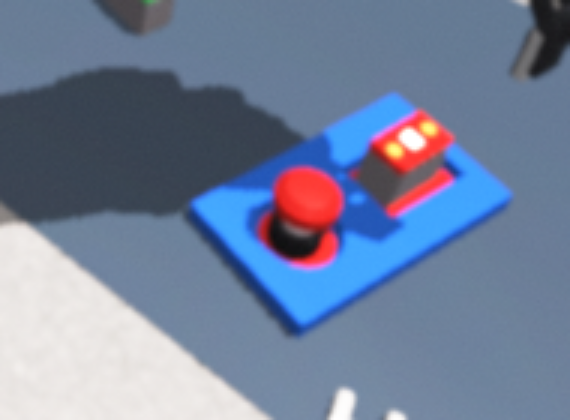

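The blue kit is complete: in the crop the mushroom (305,200) and the red block (410,155) stand upright in their wells. Next is the green block.

Scaled: 22.1 cm is 0.2947, 0.6 cm is 0.008, -1.575 rad is -0.3938.

>>> servo_tool --pt "0.008 0.2947 0 -0.3938" --pt "0.008 0.2947 0 -0.3938" --pt "0.008 0.2947 0 -0.3938" --pt "0.008 0.2947 0 -0.3938" --pt "0.008 0.2947 0 -0.3938" --pt "0.008 0.2947 0 -0.3938" --pt "0.008 0.2947 0 -0.3938" --pt "0.008 0.2947 0 -0.3938" --pt "0.008 0.2947 0 -0.3938" --pt "0.008 0.2947 0 -0.3938" --pt "0.008 0.2947 0 -0.3938" --pt "0.008 0.2947 0 -0.3938" --pt "0.008 0.2947 0 -0.3938" --pt "0.008 0.2947 0 -0.3938" --pt "0.008 0.2947 0 -0.3938" --pt "0.008 0.2947 0 -0.3938"

```text
time: 13.85
ee_pos: [0.5386, -0.1023, 0.1364]
tcp_rot: [-179.9, 0.0, 76.0]
wrist_force: [-0.1, 0.5, 0.5]
opening: 0.0854
grasp_force: 0.0
```

```bash
python3 w.py w7 green:.04 amber:.05
```

```text
13.85 [ 0.5386 -0.1023  0.1364] [-1.7992e+02  1.0000e-02  7.6050e+01] [-10.8   4.   -1.5  84.6  -0.   93.2] 0.08541860008088474 [-0.1  0.5  0.5]
green .04 [262. 195.] [542.3, -103.6, 47.5, 27.4, 75.6]
amber .05 [227.  67.] [540.9, 3.0, 26.7, 21.8, -17.5]
```

Scaled: -12.4 cm is -0.1653, -11 cm is -0.1467.

>>> servo_tool --pt "0.0027 -0.0013 -0.04 0" --pt "0.0027 -0.0013 -0.08 0" --pt "0.0027 -0.0013 -0.12 0" --pt "0.0027 -0.0013 -0.1467 0" --pt "0.0027 -0.0013 -0.1653 0" --pt "0.0027 -0.0013 -0.1653 0" --pt "0.0027 -0.0013 -0.1653 0"

```text
time: 14.48
ee_pos: [0.5405, -0.1033, 0.0129]
tcp_rot: [-179.9, 0.0, 75.9]
wrist_force: [0.3, 0.4, 1.4]
opening: 0.0853
grasp_force: 0.0
```

>>> servo_tool --pt "0 0 0 0" --pt "0 0 0 0" --pt "0 0 0 0" --pt "0 0 0 0" --pt "0 0 0 0" --pt "0 0 0 0" --pt "0 0 0 0" --pt "0 0 0 0" --pt "0 0 0 0" --pt "0 0 0 0" --pt "0 0 0 0" --claw 1

```text
time: 15.4
ee_pos: [0.5414, -0.1035, 0.014]
tcp_rot: [179.9, -0.0, 75.9]
wrist_force: [-0.8, 0.8, 5.8]
opening: 0.0276
grasp_force: 30.7
```

Scaled: 41.4 cm is 0.552, -4.9 cm is -0.0653, 1.408 rad is 0.352.

>>> servo_tool --pt "0 0 0.0133 0" --pt "0 0 0.0533 0" --pt "0 0 0.0933 0" --pt "0 0 0.1333 0" --pt "-0.0067 0.0533 0.16 0.03" --pt "-0.0133 0.1067 0.16 0.06" --pt "-0.02 0.16 0.16 0.09" --pt "-0.0267 0.2133 0.16 0.12" --pt "-0.032 0.2667 0.16 0.15" --pt "-0.0387 0.32 0.16 0.18" --pt "-0.0453 0.3733 0.16 0.21" --pt "-0.0507 0.4267 0.16 0.24" --pt "-0.0573 0.48 0.16 0.27" --pt "-0.0613 0.52 0.16 0.3" --pt "-0.064 0.5467 0.16 0.33" --pt "-0.0653 0.552 0.16 0.35" --pt "-0.0653 0.552 0.16 0.352" --pt "-0.0653 0.552 0.16 0.352" --pt "-0.0653 0.552 0.16 0.352"

```text
time: 16.98
ee_pos: [0.492, 0.3099, 0.1334]
tcp_rot: [-180.0, -0.0, 156.3]
wrist_force: [0.5, -0.2, -0.3]
opening: 0.0277
grasp_force: 29.9
```

```bash
python3 w.py w8 green:.006 yellow:.016 amber:.006
```

```text
16.9833 [0.492  0.3099 0.1334] [-179.98   -0.    156.33] [32.2  8.4  3.1 84.6 -0.  55.9] 0.02766785704284039 [ 0.5 -0.2 -0.3]
green .006 [257. 258.] [569.7, 275.6, 111.7, 64.6, -23.6]
green .006 [259. 109.] [426.2, 339.8, 45.8, 45.5, 66.4]
green .006 [259. 175.] [484.1, 315.3, 38.0, 34.4, 66.4]
yellow .016 [258. 145.] [462.2, 323.8, 169.1, 99.7, -23.2]
amber .006 [257. 232.] [538.2, 288.8, 20.0, 19.2, 66.4]
```

View pics/w8.png

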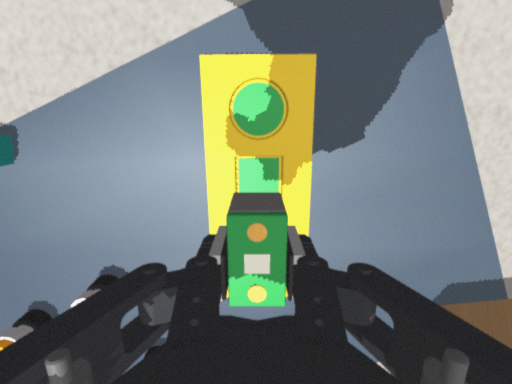

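The green block is held square over the yellow tray. The round green well is at (259,109) and the rectangular well at (259,175), just ahead of the block's shadow. The offset left is about 1 mm.

Scaled: -11.5 cm is -0.1533, -11.4 cm is -0.152.

>>> servo_tool --pt "0.0013 0 -0.04 0" --pt "0.0013 0 -0.08 0" --pt "0.0013 0 -0.1133 0" --pt "0.0013 0 -0.1333 0" --pt "0.0013 0 -0.144 0" --pt "0.0013 0 -0.1493 0" --pt "0.0013 0 -0.1513 0" --pt "0.0013 0 -0.152 0" --pt "0.0013 0 -0.1527 0" --pt "0.0013 0 -0.1533 0" --pt "0.0013 0 -0.1533 0"

```text
time: 17.95
ee_pos: [0.4937, 0.3109, 0.02]
tcp_rot: [179.9, 0.1, 156.5]
wrist_force: [-1.2, -1.5, 5.5]
opening: 0.0274
grasp_force: 30.7
```

```bash
python3 w.py w9 ;  python3 -c "
from h import *
cv2.imwrite('pics/s9.png',cv2.resize(camera('side')[90:180,120:260],None,fx=4,fy=4)[:,:,::-1])"
```

```text
17.95 [0.4937 0.3109 0.02  ] [1.7991e+02 9.0000e-02 1.5651e+02] [32.2 10.6 -7.1 72.1 -0.  55.7] 0.027374365668122524 [-1.2 -1.5  5.5]
```

View pics/s9.png

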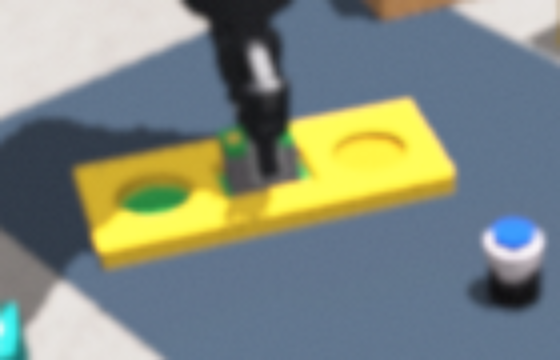

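The block is seated in the middle well at (262,165), level and with the wrist lightly loaded. I'll release it and go to the lamp.

Scaled: -30.3 cm is -0.404, 4.5 cm is 0.06.

>>> servo_tool --pt "0 0 0 0" --pt "0 0 0 0" --pt "0 0 0 0" --pt "0 0 0 0" --pt "0 0 0 0" --pt "0 0 0 0" --pt "0 0 0.0267 0" --pt "0 0 0.0667 0" --pt "0 0 0.1067 0" --pt "0 0 0.16 0" --pt "0.0067 -0.04 0.1733 0" --pt "0.0133 -0.0933 0.1733 0" --pt "0.0213 -0.1467 0.1733 0" --pt "0.0293 -0.2 0.1733 0" --pt "0.0373 -0.2533 0.1733 0" --pt "0.0453 -0.3067 0.1733 0" --pt "0.0533 -0.36 0.1733 0" --pt "0.06 -0.404 0.1733 0" --pt "0.06 -0.404 0.1733 0" --pt "0.06 -0.404 0.1733 0" --claw 0

```text
time: 19.72
ee_pos: [0.538, 0.0059, 0.1482]
tcp_rot: [-180.0, -0.0, 156.3]
wrist_force: [0.5, -0.2, -0.1]
opening: 0.0855
grasp_force: 0.0
```

```bash
python3 w.py w10 amber:.048 yellow:.048 blue:.05 green:.05
```

```text
19.7167 [0.538  0.0059 0.1482] [-1.8000e+02 -1.0000e-02  1.5633e+02] [ 0.6  2.5 -1.8 85.8  0.  24.3] 0.0855036993921754 [ 0.5 -0.2 -0.1]
yellow .048 [494.  76.] [527.5, 226.0, 107.0, 41.4, -23.1]
yellow .048 [425. 367.] [791.3, 100.4, 61.0, 54.5, 66.4]
yellow .048 [260. 195.] [541.4, 6.6, 25.0, 24.8, 19.8]
yellow .048 [504. 300.] [744.7, 185.1, 31.8, 21.5, -9.9]
blue .05 [ 13. 245.] [492.8, -233.1, 121.6, 36.9, -14.1]
blue .05 [363. 143.] [534.7, 106.3, 25.5, 24.5, 45.2]
green .05 [403. 246.] [642.2, 110.9, 27.1, 24.1, 28.1]
```

View pics/w10.png

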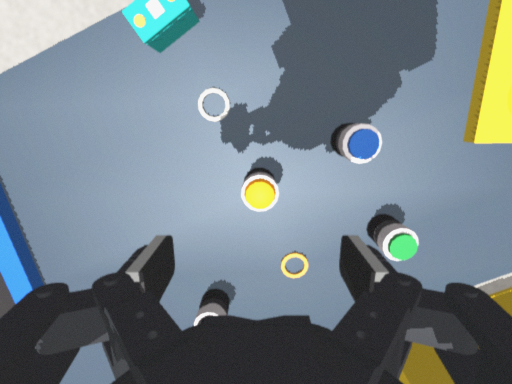

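The lamp is at (260,192), the blue button at (362,144), the green button at (403,246) and the selector at (212,316). The fingers are clear of all the neighbours.

Scaled: -13.3 cm is -0.1773, 0.15 cm is 0.002.

>>> servo_tool --pt "0.002 0.0013 -0.04 0" --pt "0.002 0.0013 -0.08 0" --pt "0.002 0.0013 -0.12 0" --pt "0.002 0.0013 -0.16 0" --pt "0.002 0.0013 -0.1773 0" --pt "0.002 0.0013 -0.1773 0" --pt "0.002 0.0013 -0.1773 0"

```text
time: 20.35
ee_pos: [0.539, 0.0097, 0.0151]
tcp_rot: [-180.0, -0.1, 156.6]
wrist_force: [0.3, -0.7, 1.2]
opening: 0.0855
grasp_force: 0.0
```

>>> servo_tool --pt "0 0 0 0" --pt "0 0 0 0" --pt "0 0 0 0" --pt "0 0 0 0" --pt "0 0 0 0" --pt "0 0 0 0" --pt "0 0 0 0" --pt "0 0 0 0" --pt "0 0 0 0" --pt "0 0 0 0" --pt "0 0 0 0" --claw 1

```text
time: 21.27
ee_pos: [0.5401, 0.0086, 0.0163]
tcp_rot: [179.9, 0.1, 156.5]
wrist_force: [-1.1, 0.3, 6.7]
opening: 0.0339
grasp_force: 29.5
```

Scaled: 27.2 cm is 0.3627, 2.2 cm is 0.0293.

>>> servo_tool --pt "0 0 0.0133 0" --pt "0 0 0.0533 0" --pt "0 0 0.0933 0" --pt "0 0 0.1333 0" --pt "0.004 0.0467 0.1333 0" --pt "0.008 0.1 0.1333 0" --pt "0.012 0.1533 0.1333 0" --pt "0.0173 0.2067 0.1333 0" --pt "0.0213 0.26 0.1333 0" --pt "0.0253 0.3067 0.1333 0" --pt "0.0293 0.3467 0.1333 0" --pt "0.0293 0.3627 0.1333 0" --pt "0.0293 0.3627 0.1333 0" --pt "0.0293 0.3627 0.1333 0"

```text
time: 22.43
ee_pos: [0.5612, 0.2805, 0.1152]
tcp_rot: [-179.9, -0.0, 156.6]
wrist_force: [0.3, 0.0, 0.1]
opening: 0.0339
grasp_force: 30.2
```

Scaled: -9.5 cm is -0.1267, -9.45 cm is -0.126.

>>> servo_tool --pt "0 0 -0.04 0" --pt "0 0 -0.08 0" --pt "0 0 -0.1 0" --pt "0 0 -0.1133 0" --pt "0 0 -0.12 0" --pt "0 0 -0.124 0" --pt "0 0 -0.1253 0" --pt "0 0 -0.126 0" --pt "0 0 -0.1267 0" --pt "0 0 -0.1267 0"

```text
time: 23.27
ee_pos: [0.5622, 0.2804, 0.0223]
tcp_rot: [179.9, 0.1, 156.5]
wrist_force: [-1.8, -3.5, 6.2]
opening: 0.0341
grasp_force: 30.7
```

```bash
python3 w.py w11 ;  python3 -c "
from h import *
cv2.imwrite('pics/s11.png',cv2.resize(camera('side')[90:180,120:260],None,fx=4,fy=4)[:,:,::-1])"
```

```text
23.2667 [0.5622 0.2804 0.0223] [1.7995e+02 1.1000e-01 1.5650e+02] [26.5 16.5  0.2 73.6 -0.1 50. ] 0.034069870713727156 [-1.8 -3.5  6.2]
```

View pics/s11.png

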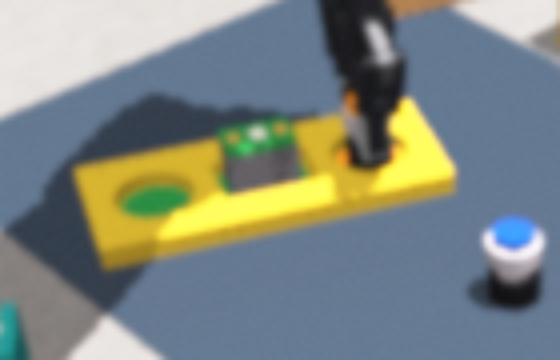

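The lamp stands in the amber well at (367,150) and the green block upright at (260,155). I'll release the lamp and go to the green button.

Scaled: -16.9 cm is -0.2253, 7.9 cm is 0.1053.

>>> servo_tool --pt "0 0 0 0" --pt "0 0 0 0" --pt "0 0 0 0" --pt "0 0 0 0" --pt "0 0 0 0" --pt "0 0 0 0" --pt "0 0 0.0267 0" --pt "0 0 0.0667 0" --pt "0 0 0.1067 0" --pt "0 0 0.16 0" --pt "0.02 -0.0427 0.1733 0" --pt "0.0413 -0.088 0.1733 0" --pt "0.0627 -0.1333 0.1733 0" --pt "0.084 -0.18 0.1733 0" --pt "0.1053 -0.2253 0.1733 0" --pt "0.1053 -0.2253 0.1733 0" --pt "0.1053 -0.2253 0.1733 0" --claw 0

```text
time: 24.78
ee_pos: [0.641, 0.1096, 0.1499]
tcp_rot: [-180.0, -0.0, 156.3]
wrist_force: [-0.3, 1.0, 0.4]
opening: 0.0857
grasp_force: 0.0
```

```bash
python3 w.py w12 green:.05 blue:.05 yellow:.016
```

```text
24.7833 [0.641  0.1096 0.1499] [-1.7999e+02 -2.0000e-02  1.5633e+02] [ 9.7 18.2 16.4 88.3  0.  33.4] 0.08570770075648163 [-0.3  1.   0.4]
yellow .016 [395.  42.] [573.1, 273.7, 103.7, 69.9, 66.4]
yellow .016 [459. 266.] [815.2, 283.1, 177.7, 87.1, 47.0]
yellow .016 [315. 302.] [805.3, 110.9, 90.0, 71.1, 90.0]
yellow .016 [434. 362.] [939.7, 218.2, 88.0, 24.9, 19.2]
```

View pics/w12.png

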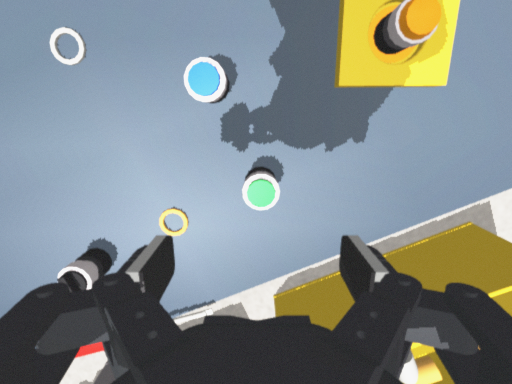

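The green button is at (261,193), centred between the fingers but too pale for the mask. The blue button is at (206,79) and the placed lamp at (415,25). The bin is clear of the fingers.

Scaled: -13.5 cm is -0.18, 0.15 cm is 0.002.

>>> servo_tool --pt "0.0013 0.002 -0.04 0" --pt "0.0013 0.002 -0.08 0" --pt "0.0013 0.002 -0.12 0" --pt "0.0013 0.002 -0.16 0" --pt "0.0013 0.002 -0.18 0" --pt "0.0013 0.002 -0.18 0" --pt "0.0013 0.002 -0.18 0"

```text
time: 25.42
ee_pos: [0.6406, 0.1142, 0.015]
tcp_rot: [-180.0, -0.1, 156.6]
wrist_force: [-0.5, 0.1, 1.5]
opening: 0.0855
grasp_force: 0.0
```

>>> servo_tool --pt "0 0 0 0" --pt "0 0 0 0" --pt "0 0 0 0" --pt "0 0 0 0" --pt "0 0 0 0" --pt "0 0 0 0" --pt "0 0 0 0" --pt "0 0 0 0" --pt "0 0 0 0" --pt "0 0 0 0" --pt "0 0 0 0" --claw 1

```text
time: 26.33
ee_pos: [0.642, 0.1132, 0.0165]
tcp_rot: [179.9, 0.1, 156.5]
wrist_force: [-0.3, 0.1, 6.3]
opening: 0.0337
grasp_force: 29.5
```

Scaled: 22.7 cm is 0.3027, -21.7 cm is -0.2893.

>>> servo_tool --pt "0 0 0.0133 0" --pt "0 0 0.0533 0" --pt "0 0 0.0933 0" --pt "0 0 0.1333 0" --pt "-0.032 0.0333 0.1333 0" --pt "-0.064 0.0667 0.1333 0" --pt "-0.096 0.1 0.1333 0" --pt "-0.128 0.1333 0.1333 0" --pt "-0.16 0.1667 0.1333 0" --pt "-0.192 0.2 0.1333 0" --pt "-0.224 0.2347 0.1333 0" --pt "-0.256 0.268 0.1333 0" --pt "-0.28 0.2933 0.1333 0" --pt "-0.2893 0.3027 0.1333 0" --pt "-0.2893 0.3027 0.1333 0" --pt "-0.2893 0.3027 0.1333 0"

```text
time: 27.67
ee_pos: [0.4246, 0.3401, 0.1156]
tcp_rot: [180.0, 0.0, 156.6]
wrist_force: [0.6, 0.0, -0.9]
opening: 0.0337
grasp_force: 30.2
```

Scaled: -9.5 cm is -0.1267, -9.45 cm is -0.126.

>>> servo_tool --pt "0 0 -0.04 0" --pt "0 0 -0.08 0" --pt "0 0 -0.1 0" --pt "0 0 -0.1133 0" --pt "0 0 -0.12 0" --pt "0 0 -0.124 0" --pt "0 0 -0.1253 0" --pt "0 0 -0.126 0" --pt "0 0 -0.1267 0" --pt "0 0 -0.1267 0"

```text
time: 28.5
ee_pos: [0.4255, 0.34, 0.0225]
tcp_rot: [179.9, 0.1, 156.5]
wrist_force: [-2.0, -4.4, 6.3]
opening: 0.0336
grasp_force: 30.8
```

```bash
python3 w.py w13 ;  python3 -c "
from h import *
cv2.imwrite('pics/s13.png',cv2.resize(camera('side')[90:180,120:260],None,fx=4,fy=4)[:,:,::-1])"
```

```text
28.5 [0.4255 0.34   0.0225] [1.7992e+02 1.0000e-01 1.5649e+02] [ 38.7   5.4 -12.7  71.8  -0.   62.2] 0.033649146832506645 [-2.  -4.4  6.3]
```

View pics/s13.png

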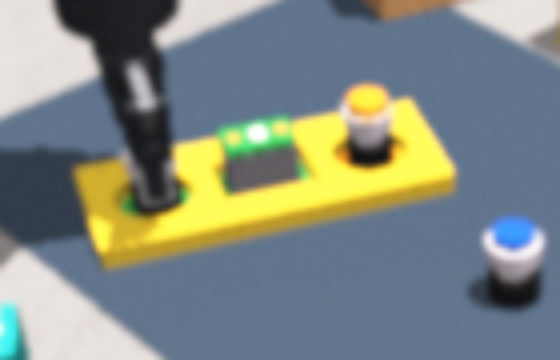

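The green button is in its well at (155,190), and the block and the lamp stand upright. I'll release the button, rise clear and check everything from above.

Scaled: 20 cm is 0.2667, -18 cm is -0.24.

>>> servo_tool --pt "0 0 0 0" --pt "0 0 0 0" --pt "0 0 0 0" --pt "0 0 0 0" --pt "0 0 0 0" --pt "0 0 0 0" --pt "0 0 0.0267 0" --pt "0 0 0.0667 0" --pt "0 0 0.1067 0" --pt "0 0 0.16 0" --pt "-0.04 0.04 0.2 0" --pt "-0.08 0.08 0.24 0" --pt "-0.12 0.12 0.2667 0" --pt "-0.16 0.16 0.2667 0" --pt "-0.2 0.2 0.2667 0" --pt "-0.24 0.24 0.2667 0" --pt "-0.24 0.24 0.2667 0" --pt "-0.24 0.24 0.2667 0" --claw 0

```text
time: 30.1
ee_pos: [0.2409, 0.523, 0.2198]
tcp_rot: [180.0, -0.1, 156.8]
wrist_force: [-0.0, -0.8, -0.6]
opening: 0.0854
grasp_force: 0.0
```

Run:
```python
from h import *
im=camera("top"); P=cam_pose("top"); s=camera("side")
v=np.vstack([cv2.resize(im[110:250,80:430],(700,280)),cv2.resize(s[90:320,120:450],(430,300))@np.eye(3,dtype=int).astype(np.uint8) if 0 else cv2.copyMakeBorder(cv2.resize(s[90:320,120:450],(430,300)),0,0,0,270,cv2.BORDER_CONSTANT)])
cv2.imwrite("pics/end.png",v[:,:,::-1])
yt=(.4918,.3106,-23.4);bt=(.4884,-.3128,-14.0)
def loc(p,t): return (Ro.from_euler("z",-t[2],degrees=True).as_matrix()[:2,:2]@(p-np.array(t[:2]))*1000).round(1)
for col,z in (("red",.046),("green",.046),("amber",.054),("blue",.05)):
    for c in blobs(im,col):
        r=rect(P,c,z)
        p=r[:2]/1000
        if .35<p[0]<.7 : print(col,r.tolist(),"Y",loc(p,yt),"B",loc(p,bt))
print(get_obs()["time"],get_obs()["ee_pos"])
```

```text
red [527.9, -315.1, 58.8, 40.9, -13.4] Y [ 281.6 -559.9] B [38.9  7.3]
red [443.6, -296.4, 51.5, 41.4, 89.6] Y [ 196.8 -576.2] B [-47.4   5.1]
green [490.2, 302.4, 56.7, 43.1, -23.4] Y [ 1.8 -8.2] B [-147.1  597.4]
green [425.4, 342.8, 22.5, 21.7, 45.4] Y [-73.7   3.2] B [-219.7  620.9]
green [420.8, 322.0, 43.5, 30.2, -13.6] Y [-69.7 -17.7] B [-219.2  599.6]
amber [631.5, 6.4, 27.4, 26.9, -0.3] Y [ 249.  -223.7] B [ 61.6 344.3]
amber [561.1, 280.0, 28.6, 27.1, 63.0] Y [75.8 -0.6] B [-72.9 592.8]
amber [551.4, 266.5, 46.7, 32.6, -36.6] Y [ 72.2 -16.8] B [-79.  577.3]
blue [484.9, -301.8, 177.0, 101.8, -13.8] Y [ 236.9 -564.8] B [-6.1  9.8]
blue [532.0, 108.2, 23.1, 22.8, 26.6] Y [ 117.3 -169.8] B [-59.5 419. ]
30.2 [0.24360176 0.52062082 0.21994849]
```

View pics/end.png

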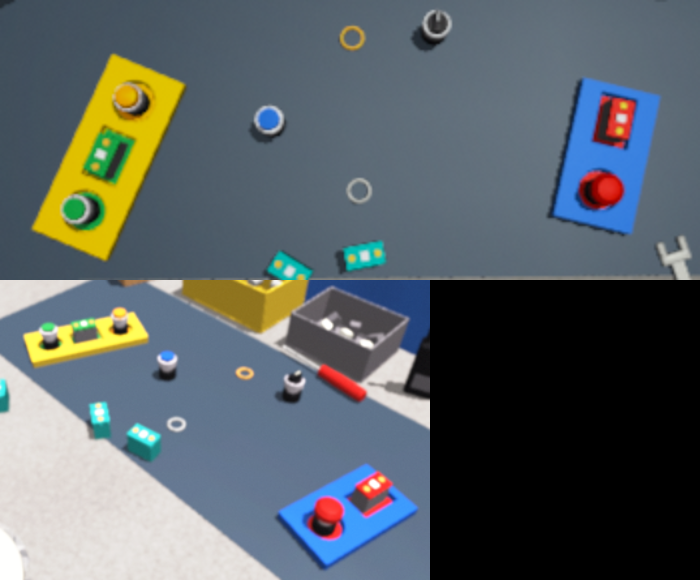

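The final views show all five parts upright in their wells: yellow tray at (130,98), (108,155) and (80,210), blue tray at (615,120) and (602,190). The blue button (268,121) and the selector (436,25) have not moved.

```bash
python3 -c "
from workcell import *
print(job_done())"
```

```text
the job is handed in; nothing more can be done
None
```

I filled both kits, the blue one first, and handed the job in at about 30 s. The final camera views show all five parts upright in their own wells and the blue button and selector where they started; the judge's verdict wasn't shown.

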